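# Close the canister: snug the tapered plug, then cover it

## Task

Close the white canister: screw its grey tapered plug in (clockwise seen from above) until it goes properly snug, about 0.5 N m of twist, but do not over-tighten it or the plastic neck will crack. Then put the dust cap over the plug, sitting level and fully down on the neck, let go, and leave the small bottles and the scale where they are.

Things in the scene. Friction and masses are not known exactly. Their poses are not given: they have to be found in the camera images.
- plug: grey tapered screw plug, already started in the canister's neck. Grip: an upright bar 44 mm long along the plug's x, 14 mm thick along y, from 8 to 40 mm above the plug's origin, which lies on the screw axis level with the neck's top at the start; z up. Clockwise seen from above tightens; it sinks about 0.8 mm per rad. Let go, it stays tight
- plug_grip (a point): centre of the plug's grip bar, on the screw axis, 24 mm above the plug's origin; axes as the plug's. Turning it takes 0.36 N m of drag for 0.4 to 2.2 rad, different every time and not visible; then the taper bites and the twist rises by 1.6 N m per rad. Snug is 0.45 to 1.0 N m, best 0.55 to 0.75; above 1.05 the neck cracks. When it stands still, up to 0.36 N m of drag may not be felt
- neck: round white neck on the canister's top, 72 mm across, its flat top face 140 mm above the table. Origin: centre of the top face, on the plug's screw axis; z up, x and y as the canister's
- canister: white canister, fixed, 200 mm along x, 150 along y, 113 high, in a steel bracket 214 x 164 x 28 mm. Origin: centre of its underside on the table. The neck's axis is 35 mm from its centre towards -x; a carrying handle, top 150 mm above the table, is 37 to 96 mm from the centre towards +x
- cap_knob (a point): centre of the knob of the loose white dust cap (about 60 g), on its axis, 63 mm above its rim. The cap is an upside-down cup, standing mouth down on the table: 62 mm outside, 54 mm inside, 50 mm high, 46 mm deep inside, with a round knob on top, 24 mm across and 26 mm high (76 mm in all); z up
- cap_mouth (a point): centre of the cap's open lower rim, 63 mm below the knob's centre
- bottle0_mid (a point): centre of a small white dropper bottle, 30 mm across, 77 mm high, standing loose on the table; not to be moved
- bottle1_mid (a point): centre of a second such bottle; not to be moved
- bottle2_mid (a point): centre of a third such bottle; not to be moved
- scale_mid (a point): centre of a flat white kitchen scale, 130 x 160 x 32 mm, loose on the table; not to be moved
There are look-alikes about, which are no part of the job. Leave any brown or yellow look-alike of the part that bears cap_knob alone.

How it is judged:
By the outcome, as a careful person would: the job done as asked, in the order asked, and still so for the second after the job is handed in, with the robot touching nothing.
It also fails if it takes over 70 s, if anything falls off the work surface, if the arm or the gripper's body presses on something with over 40 N, if the wrist force passes 120 N, or if a joint passes its speed limit or range.

## Robot

A 6-joint arm with a two-finger parallel gripper is mounted at the origin on the work surface. World frame = base frame: x ahead of the robot, y to its left, z up, the work surface at z = 0. Lengths are in m, angles in rad, forces in N, time in s.
With the tool pointing down it reaches from about 0.275 to 0.975 m from the base axis. Payload 8.4 kg.
Tool frame: the origin (TCP) lies midway between the tips of the shut fingers; the grasp point (between the pads) lies 19 mm behind it; z points along the fingers, y is the direction in which the jaws open and shut (so a half turn about z gives the same grasp; the last joint's range is limited). The gripper opens to 92 mm and grips with 3 to 60 N. Pads are 20 mm wide; open, the fingers measure 128 mm over their backs; the gripper's body (75 mm by 189 mm) begins 69 mm behind the grasp point.
Start: joints at [-1.216, 0.353, 1.633, -0, 1.155, -0.002], TCP at [0.218, -0.586, 0.176] pointing down, gripper open.
Joint ranges: [-2.63, 2.63], [-0.92, 2.1], [0.06, 2.66], [-1.3, 4.44], [0, 2.69], [-3.02, 3.02]. Speed limits (rad/s): [2.22, 2.22, 2.79, 3.14, 3.14, 3.14].

## Interface

Orientations are given as a unit quaternion [w, x, y, z].
In Python, from cell import arm gives the robot as it stands.
- The arm moves only by the shell command python3 -m crank 'ROWS' [FORCE]. ROWS is a JSON object of lists of equal length, an entry for each row: "linear": the shift along the tool's x, y, z each as a share of 0.03 m, from -1 to 1, a list of three; "twist": the turn, a rotation vector about the tool's x, y, z each as a share of 0.12 rad, from -1 to 1, a list of three; "jaw": the closure, from 0 (fully open) to 1 (shut). A call has 1 to 8 rows; each row shifts and turns the commanded pose from where the row before left it, along the tool's axes as they then stand; what a row does not reach is not made up. A row lasts 1/8 s, in which the tool goes at most 62.5 mm and 10.7 degrees, less where a joint would pass 70% of its speed; a pose out of reach is approached as far as the arm can. A call with a number of a shift or a turn outside -1 to 1 is refused whole. A call with a gripper value outside its range is refused whole. The fingers move at their own pace and stop on an object; FORCE is the grip in N (left out, the last holds). Time passes only in rows, so rows that do not move let the fingers close. It gives the time, the measured TCP pose, the force and the opening at its end, in the units of the state.
- arm.state(): the state, without advancing time (a new reading comes with each control period).
- arm.snapshot(name): name is "scene" or "top" or "wrist"; returns a dict with "color" (420x560x3 uint8, blue, green, red), "intrinsics" (3x3 intrinsics, pixels), "extrinsics" (4x4, takes a point from world to camera coordinates). Camera axes: x right, y up, looking along -z (the intrinsics and any distortion apply to the point x, -y, -z); pixel columns grow to the right and rows downward; lengths in m; the calibration is good to about 2 mm. A picture is of the moment at which its call begins. There is no depth.
- arm.hand_in(): hands the job in, once; it reports no verdict.
The state is a dict: "clock": time; "joints": joint angles; "joint_velocities": joint speeds; "joint_torque": joint torques, N m; "tcp_pos": TCP position; "orientation": TCP orientation; "ft_force": force on the tool from outside, world axes, zero at the start; "torque": the same for the moment, N m; "opening": finger opening in m.
Only numpy, scipy, OpenCV 4.12 (cv2) and the standard library are available. Lean on these libraries where they do the work, as an engineer would, in place of code of your own. Each camera call takes 0.05 s, during which the arm holds its last target. There are 200 camera calls.

## Working session

There is one attempt and no reset: what is moved stays moved. The work goes in short steps, Python scripts to look and compute and a shell command to move; the robot and the scene stay as the last step left them, time stands still between calls to the robot, and variables do not carry over. Pictures are saved under pics/ and viewed, about 8 in all and at most 12, crops included, and the job is handed in when it is done.

```bash
ls; mkdir -p pics; python3 - <<'E'
from cell import arm
import cv2,numpy as np
ims=[]
for n in ("scene","top"):
    s=arm.snapshot(n); cv2.imwrite(f"pics/{n}0.png",s["color"]); np.savez(f"pics/{n}0.npz",**s)
    print(n,np.round(s["intrinsics"],1).tolist(),np.round(s["extrinsics"],3).tolist())
print(arm.state())
E
```

```text
pics
scene [[467.2, 0.0, 286.2], [0.0, 467.2, 206.7], [0.0, 0.0, 1.0]] [[0.868, 0.496, 0.017, -0.435], [-0.304, 0.505, 0.808, 0.038], [0.392, -0.706, 0.589, -1.316], [0.0, 0.0, 0.0, 1.0]]
top [[388.0, 0.0, 280.7], [0.0, 388.0, 203.3], [0.0, 0.0, 1.0]] [[-0.06, -0.998, 0.006, 0.046], [0.977, -0.058, 0.206, -0.508], [-0.205, 0.018, 0.979, -1.053], [0.0, 0.0, 0.0, 1.0]]
{'clock': 0.1, 'joints': array([-1.21639692e+00,  3.53547576e-01,  1.63402089e+00, -3.52689605e-05,
        1.15520461e+00, -2.32383444e-03]), 'joint_velocities': array([ 4.83496650e-04, -2.35055014e-03,  6.03995377e-04, -8.19463256e-05,
        6.67837155e-04, -1.52237393e-04]), 'joint_torque': array([ 7.83656651e-04, -5.94902623e+01, -3.34931123e+01,  6.99990266e-02,
        1.83637702e-02, -2.43650732e-05]), 'tcp_pos': array([ 0.21812346, -0.58520211,  0.17577499]), 'orientation': array([-5.78265864e-04,  9.84134254e-01,  1.77424412e-01, -1.19243750e-04]), 'ft_force': array([ 0.16702304, -0.62095801, -0.9739654 ]), 'torque': array([-0.02726525, -0.0243751 ,  0.02895868]), 'opening': 0.09180245521907524}
```

View pics/scene0.png

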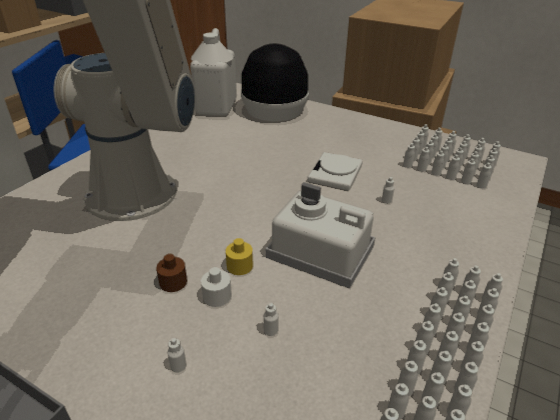

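View pics/top0.png

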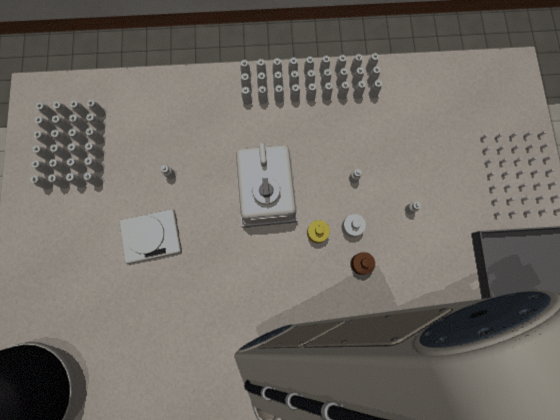

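The scene view shows the white canister (320,235), with its plug bar at (311,193) and white cap at (216,287). The top view has the plug at (265,187), white cap at (354,225), bottles at (166,172), (356,175) and (413,207), and the scale at (150,237).

```bash
cat > h.py <<'E'
import numpy as np,cv2
from scipy.spatial.transform import Rotation as R
from cell import arm
def ray(s,u,v):
    K,E=s["intrinsics"],s["extrinsics"]
    d=np.array([(u-K[0,2])/K[0,0],-(v-K[1,2])/K[1,1],-1.]); A=E[:3,:3]
    return -A.T@E[:3,3], A.T@d
def onz(s,u,v,z):
    o,d=ray(s,u,v); return o+d*(z-o[2])/d[2]
def proj(s,p):
    E=s["extrinsics"];K=s["intrinsics"];c=E[:3,:3]@np.asarray(p)+E[:3,3]
    return K[0,0]*c[0]/-c[2]+K[0,2],-K[1,1]*c[1]/-c[2]+K[1,2]
def tri(s1,p1,s2,p2):
    o,d=ray(s1,*p1);q,e=ray(s2,*p2)
    t=np.linalg.lstsq(np.c_[d,-e],q-o,rcond=None)[0]
    a,b=o+d*t[0],q+e*t[1]; return (a+b)/2,np.linalg.norm(a-b)
def rel(p,yaw=None):
    "rows units from current tcp to world TCP target p, tool-down with tool-x yaw"
    s=arm.state();q=s["orientation"];r=R.from_quat([q[1],q[2],q[3],q[0]])
    lin=r.inv().apply(np.asarray(p)-s["tcp_pos"])/0.03
    print("tcp",s["tcp_pos"].round(4),"axes x",r.as_matrix()[:,0].round(3),"z",r.as_matrix()[:,2].round(3),"clock",s["clock"],"lin rows",lin.round(2))
    if yaw is not None:
        T=R.from_matrix(np.array([[np.cos(yaw),np.sin(yaw),0],[np.sin(yaw),-np.cos(yaw),0],[0,0,-1]]).T.T)
        print("twist rows",((r.inv()*T).as_rotvec()/0.12).round(2))
E
python3 - <<'E'
from h import *
t=dict(np.load("pics/top0.npz"));s=dict(np.load("pics/scene0.npz"))
print("cap",onz(t,355,223,.076), tri(t,(355,223),s,(215,272)))
print("plug",onz(t,265,186,.18), tri(t,(265,184),s,(311,189)))
for b in [(166,168),(357,172),(415,204)]: print("b",onz(t,*b,.077))
print("scale",onz(t,150,237,.032))
a=cv2.resize(t["color"][130:240,220:380],None,fx=4.8,fy=4.8,interpolation=cv2.INTER_CUBIC)
b=cv2.resize(s["color"][170:280,240:400],None,fx=3,fy=3,interpolation=cv2.INTER_CUBIC)
cv2.imwrite("pics/c1.png",a)
# canister edges at top
for c in [(237,148),(290,147),(295,217),(242,219)]: print(onz(t,*c,.113))
E
```

```text
cap [ 0.43751093 -0.18597091  0.076     ] (array([ 0.43783252, -0.18829821,  0.06813762]), np.float64(0.0021414617024144373))
plug [0.53047666 0.05440422 0.18      ] (array([0.5349543 , 0.05242528, 0.17179215]), np.float64(0.006762122763685321))
b [0.62621037 0.33379764 0.077     ]
b [ 0.5826472 -0.2060188  0.077    ]
b [ 0.48075182 -0.3583426   0.077     ]
scale [0.43854897 0.39185614 0.032     ]
[0.66085651 0.12755606 0.113     ]
[ 0.65520162 -0.01927601  0.113     ]
[ 0.45780711 -0.01973764  0.113     ]
[0.46080776 0.12169281 0.113     ]
```

View pics/c1.png

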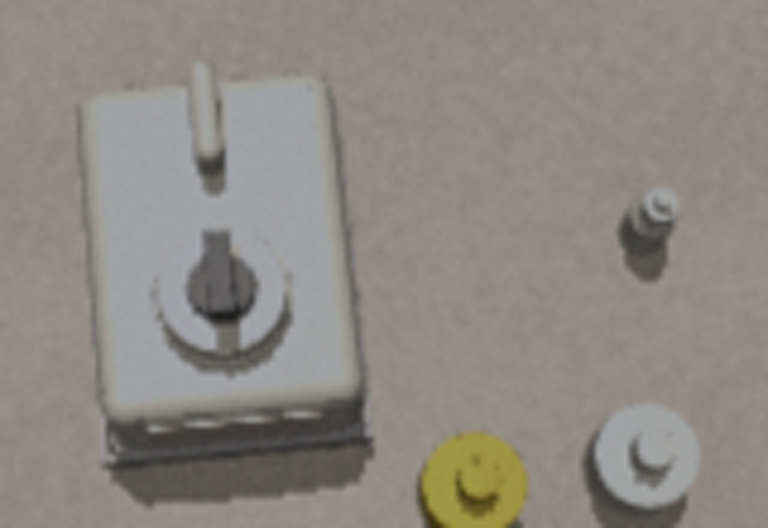

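The bar lies close to world x. I'll start from tool yaw ≈ π, so the last joint has over 4 rad of clockwise travel. First I'll move over the canister.

```bash
python3 -m crank '{"linear":[[1,-1,-0.5],[1,-1,-0.5],[1,-1,-0.5],[1,-1,-0.5],[1,-1,-0.5],[1,-1,-0.5],[1,-1,-0.5],[1,-1,-0.5]],"twist":[[0,0,0],[0,0,0],[0,0,0],[0,0,0],[0,0,0],[0,0,0],[0,0,0],[0,0,0]],"jaw":[0,0,0,0,0,0,0,0]}'
python3 -m crank '{"linear":[[1,-1,0],[1,-1,0],[1,-1,0],[1,-1,0],[1,-1,0],[1,-1,0],[1,-1,0],[0.4,-0.4,0]],"twist":[[0,0,0],[0,0,0],[0,0,0],[0,0,0],[0,0,0],[0,0,0],[0,0,0],[0,0,0]],"jaw":[0,0,0,0,0,0,0,0]}'
for i in 1 2; do :; done
python3 -m crank '{"linear":[[0,0,0],[0,0,0],[0,0,0],[0,0,0],[0,0,0],[0,0,0],[0,0,0],[0,0,0]],"twist":[[0,0,-1],[0,0,-1],[0,0,-1],[0,0,-1],[0,0,-1],[0,0,-1],[0,0,-1],[0,0,-1]],"jaw":[0,0,0,0,0,0,0,0]}'
python3 -m crank '{"linear":[[0,0,0],[0,0,0],[0,0,0],[0,0,0],[0,0,0],[0,0,0],[0,0,0],[0,0,0]],"twist":[[0,0,-1],[0,0,-1],[0,0,-1],[0,0,-1],[0,0,-1],[0,0,-1],[0,0,-1],[0,0,-1]],"jaw":[0,0,0,0,0,0,0,0]}'
python3 -m crank '{"linear":[[0,0,0],[0,0,0],[0,0,0],[0,0,0],[0,0,0],[0,0,0],[0,0,0],[0,0,0]],"twist":[[0,0,-1],[0,0,-1],[0,0,-1],[0,0,-1],[0,0,-1],[0,0,-1],[0,0,-1],[0,0,0]],"jaw":[0,0,0,0,0,0,0,0]}'
python3 - <<'E'
from h import *
w=arm.snapshot("wrist");np.savez("pics/w1.npz",**w);cv2.imwrite("pics/w1.png",w["color"])
print(arm.state()["joints"].round(3)); rel([.53,.054,.25],np.pi)
E=w["extrinsics"];print((-E[:3,:3].T@E[:3,3]).round(3),E.round(3).tolist())
E
```

```text
clock: 1.1
tcp_pos: [0.3596, -0.2755, 0.2967]
orientation: [-0.0, 0.984, 0.177, -0.0]
ft_force: [0.5, 0.7, -1.1]
opening: 0.0919
clock: 2.1
tcp_pos: [0.4902, 0.0103, 0.2961]
orientation: [-0.0, 0.984, 0.178, -0.0]
ft_force: [-0.4, -0.4, -0.6]
opening: 0.092
clock: 3.1
tcp_pos: [0.4894, 0.0078, 0.2962]
orientation: [-0.0, 0.79, 0.613, -0.0]
ft_force: [0.1, 0.3, -0.3]
opening: 0.0918
clock: 4.1
tcp_pos: [0.4894, 0.0079, 0.2962]
orientation: [-0.0, 0.417, 0.909, -0.0]
ft_force: [0.4, -0.0, 0.1]
opening: 0.0916
clock: 5.1
tcp_pos: [0.4895, 0.008, 0.2962]
orientation: [-0.0, 0.013, 1.0, -0.0]
ft_force: [-0.2, 0.7, -0.5]
opening: 0.0922
[ 0.014  0.037  1.76  -0.     1.345 -1.529]
tcp [0.4896 0.0081 0.2962] axes x [-1.     0.028  0.   ] z [-0. -0. -1.] clock 5.15 lin rows [-1.31  1.57  1.54]
twist rows [-0.   -0.   -0.23]
[0.406 0.01  0.503] [[0.027, 1.0, -0.0, -0.02], [-0.956, 0.025, -0.292, 0.534], [-0.292, 0.008, 0.957, -0.363], [0.0, 0.0, 0.0, 1.0]]
```

View pics/w1.png

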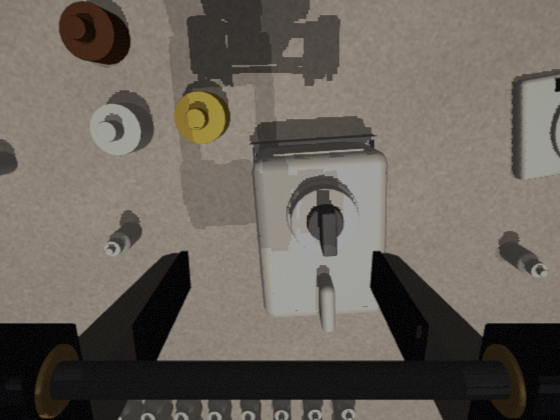

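The wrist view shows the neck near (323,217), the bar from about (325,205) to (331,254), and the cap at (115,129). I'll zoom in for the bar's angle.

```bash
python3 - <<'E'
from h import *
w=dict(np.load("pics/w1.npz"))
a=cv2.resize(w["color"][165:275,265:385],None,fx=5,fy=5,interpolation=cv2.INTER_CUBIC)
cv2.imwrite("pics/w1c.png",cv2.convertScaleAbs(a,alpha=1.6))
E
```

```text
(no output)
```

View pics/w1c.png

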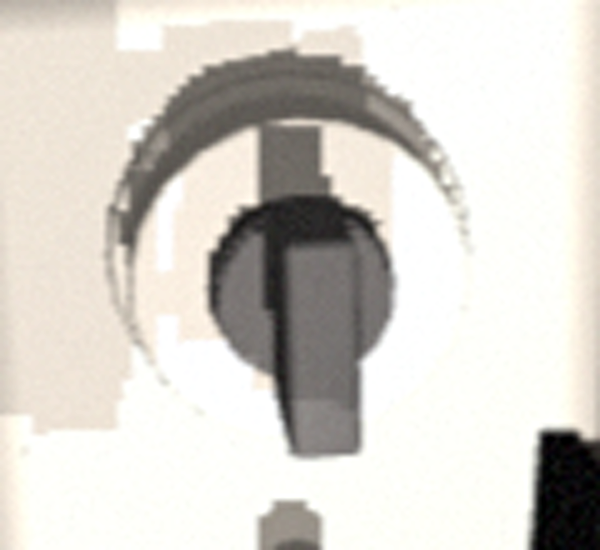

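```bash
python3 - <<'E'
from h import *
w=dict(np.load("pics/w1.npz"))
P=np.array([onz(w,265+x/5,165+y/5,.180) for x,y in[(286,245),(354,241),(360,452),(296,455)]])
print(P.round(4).tolist(),"c",P.mean(0)); 
d=(P[2]+P[3]-P[0]-P[1])/2;print("len",np.linalg.norm(d),"yaw",np.arctan2(d[1],d[0]))
print("disk",onz(w,265+302/5,165+286/5,.148)); print("cap",onz(w,109,131,.076))
c=P.mean(0); c[2]=.17; yaw=np.arctan2(d[1],d[0])+np.pi
rel([c[0],c[1],.27],yaw); rel([c[0],c[1],.148],yaw)
E
```

```text
[[0.5085, 0.0454, 0.18], [0.5081, 0.0579, 0.18], [0.5502, 0.0598, 0.18], [0.5505, 0.0476, 0.18]] c [0.52931182 0.05266294 0.18      ]
len 0.042046804242896675 yaw 0.048343811133236936
disk [0.52752897 0.05227988 0.148     ]
cap [ 0.43640084 -0.18560591  0.076     ]
tcp [0.4896 0.0081 0.2962] axes x [-1.     0.028  0.   ] z [-0. -0. -1.] clock 5.15 lin rows [-1.28  1.52  0.87]
twist rows [-0.   -0.   -0.63]
tcp [0.4896 0.0081 0.2962] axes x [-1.     0.028  0.   ] z [-0. -0. -1.] clock 5.15 lin rows [-1.29  1.52  4.94]
twist rows [-0.   -0.   -0.63]
```

```bash
python3 -m crank '{"linear":[[-0.65,0.76,0.3],[-0.65,0.76,0.47],[0,0,0.8],[0,0,0.8],[0,0,0.8],[0,0,0.8],[0,0,0.8],[0,0,0]],"twist":[[0,0,-0.32],[0,0,-0.32],[0,0,0],[0,0,0],[0,0,0],[0,0,0],[0,0,0],[0,0,0]],"jaw":[0,0,0,0,0,0,0,0]}'
python3 - <<'E'
from h import *
s=arm.state();print(s["tcp_pos"],s["ft_force"],s["torque"]);rel([.5293,.0525,.153],np.pi+.048)
E
python3 -m crank '{"linear":[[0,0,0],[0,0,0],[0,0,0],[0,0,0],[0,0,0],[0,0,0],[0,0,0],[0,0,0]],"twist":[[0,0,0],[0,0,0],[0,0,0],[0,0,0],[0,0,0],[0,0,0],[0,0,0],[0,0,0]],"jaw":[0.95,0.95,0.95,0.95,0.95,0.95,0.95,0.95]}' 40
python3 - <<'E'
from h import *
s=arm.state();print(s["tcp_pos"],s["ft_force"],s["torque"],s["opening"],s["joints"])
E
```

```text
clock: 6.15
tcp_pos: [0.5276, 0.0536, 0.1518]
orientation: [-0.002, -0.025, 1.0, -0.0]
ft_force: [0.4, -0.2, -0.6]
opening: 0.092
[0.52763114 0.0536013  0.15177419] [ 0.36571466 -0.16317476 -0.55853475] [ 0.1061509  -0.17603253  0.0342899 ]
tcp [0.5276 0.0536 0.1518] axes x [-0.999 -0.05   0.004] z [-0.004 -0.    -1.   ] clock 6.15 lin rows [-0.05 -0.04 -0.04]
twist rows [-0.   -0.03  0.01]
clock: 7.15
tcp_pos: [0.5291, 0.054, 0.1533]
orientation: [-0.0, -0.026, 1.0, 0.0]
ft_force: [-0.4, -0.3, -0.4]
opening: 0.0138
[0.5290767  0.05401102 0.15327053] [-0.43232924 -0.26063455 -0.37608796] [ 0.05446275 -0.13010861  0.00468452] 0.013777479677406976 [ 9.88939098e-02  2.33621219e-01  1.85573414e+00  2.86747716e-05
  1.05227282e+00 -1.52392371e+00]
```

```bash
cat > st.py <<'E'
from h import *
s=arm.state();q=s["orientation"];x=R.from_quat([q[1],q[2],q[3],q[0]]).as_matrix()[:,0]
print("t%.2f"%s["clock"],"pos",s["tcp_pos"].round(4),"yaw %.3f"%np.arctan2(x[1],x[0]),"F",s["ft_force"].round(2),"T",s["torque"].round(3),"op %.4f"%s["opening"],"q6 %.3f tau6 %.3f"%(s["joints"][5],s["joint_torque"][5]))
E
python3 -m crank '{"linear":[[0,0,0],[0,0,0],[0,0,0.0016],[0,0,0.0016],[0,0,0.0016],[0,0,0.0016]],"twist":[[0,0,0],[0,0,0],[0,0,0.5],[0,0,0.5],[0,0,0.5],[0,0,0.5]],"jaw":[0.95,0.95,0.95,0.95,0.95,0.95]}' 60 >/dev/null; python3 st.py
python3 -m crank '{"linear":[[0,0,0.0016],[0,0,0.0016]],"twist":[[0,0,0.5],[0,0,0.5]],"jaw":[0.95,0.95]}' >/dev/null; python3 st.py
```

```text
t7.90 pos [0.5291 0.054  0.1531] yaw 2.952 F [-0.28  0.66  0.63] T [ 0.007 -0.179  0.029] op 0.0044 q6 -1.282 tau6 -0.793
t8.15 pos [0.5291 0.054  0.153 ] yaw 2.832 F [-0.62  0.14  0.52] T [ 0.004 -0.178  0.003] op 0.0048 q6 -1.162 tau6 -0.793
```

```bash
python3 - <<'E'
from h import *
a=arm.snapshot("wrist")["color"];b=arm.snapshot("scene")["color"]
a=cv2.resize(a[200:420,130:430],(480,352));b=cv2.resize(b[130:260,240:400],(433,352),interpolation=cv2.INTER_CUBIC)
cv2.imwrite("pics/g1.png",cv2.convertScaleAbs(np.vstack([np.hstack([a,b[:,:320]])]),alpha=1.5))
E
```

```text
(no output)
```

View pics/g1.png

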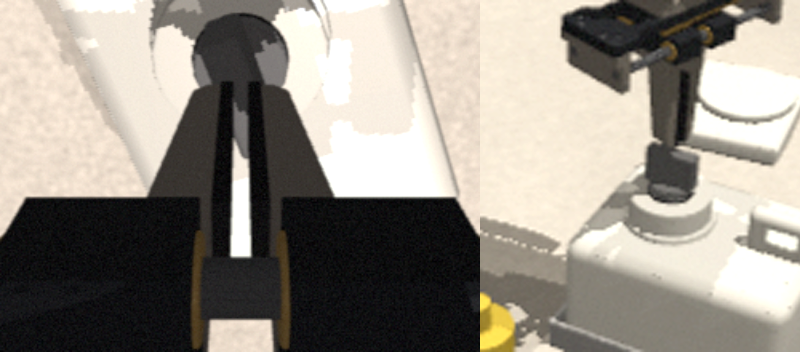

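The picture shows the fingers shut above the bar, with the bar seen through the gap, so they hold nothing. I'll triangulate the finger tips and the bar top before moving again.

```bash
python3 - <<'E'
from h import *
w=arm.snapshot("wrist");s=arm.snapshot("scene");t=arm.snapshot("top")
for n,v in(("w",w),("s",s),("t",t)): np.savez(f"pics/{n}2.npz",**v)
tcp=arm.state()["tcp_pos"]
for n,v in(("w",w),("s",s),("t",t)):
    print(n,"tcp px",np.round(proj(v,tcp),1),"bar top",np.round(proj(v,[.5293,.0526,.18]),1),"neck",np.round(proj(v,[.5293,.0526,.14]),1),"K",np.round(v["intrinsics"][0,0]))
print(tri(w,(280,252),s,(310,183.7)))
w1=dict(np.load("pics/w1.npz"));s0=dict(np.load("pics/scene0.npz"))
print([np.round(proj(s0,[.5293+a,.0526,.18]),1).tolist() for a in(-.022,.022)], np.round(proj(s0,[.5293,.0526,.14]),1))
a=cv2.resize(s0["color"][165:235,280:345],None,fx=6,fy=6,interpolation=cv2.INTER_CUBIC)
b=cv2.resize(s["color"][140:235,270:345],None,fx=5,fy=5,interpolation=cv2.INTER_CUBIC)[:420]
cv2.imwrite("pics/g2.png",cv2.convertScaleAbs(np.hstack([a[:420],b]),alpha=1.4)); print(a.shape)
E
```

```text
w tcp px [281.6 243. ] bar top [279.5 263.3] neck [279.6 236.3] K 369.0
s tcp px [310.1 194.5] bar top [310.4 184.8] neck [309.6 199.5] K 467.0
t tcp px [265.5 189.1] bar top [265.7 186.4] neck [266.2 190.2] K 388.0
(array([0.52490801, 0.05561831, 0.17934864]), np.float64(0.003220263815987342))
[[301.7, 182.0], [319.3, 187.7]] [309.6 199.5]
(420, 390, 3)
```

View pics/g2.png

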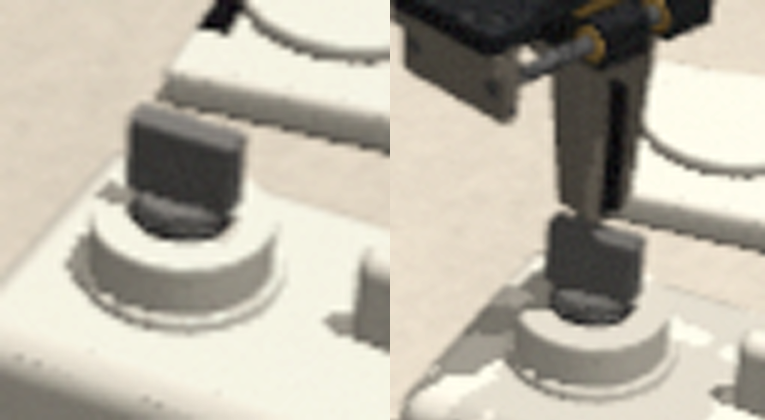

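The images disagree with the reported TCP: the real finger tips are at z≈0.18 while the state says 0.153. The bar top fits 0.180 in all views. So the tips sit about 26 mm short of the reported TCP. I'll reopen, realign and go about 24 mm lower, watching the force.

```bash
python3 -m crank '{"linear":[[0,0,-0.2],[0,0,0],[0,0,0],[0,0,0],[0,0,0],[0,0,0],[0,0,0],[0,0,0]],"twist":[[0,0,0],[0,0,0],[0,0,-0.6],[0,0,-0.6],[0,0,-0.6],[0,0,-0.6],[0,0,-0.6],[0,0,0]],"jaw":[0.4,0.4,0.4,0.4,0.4,0.4,0.4,0.4]}' >/dev/null;python3 st.py
python3 -m crank '{"linear":[[0,0,0.3],[0,0,0.3],[0,0,0.3],[0,0,0]],"twist":[[0,0,0],[0,0,0],[0,0,0],[0,0,0]],"jaw":[0.4,0.4,0.4,0.4]}' >/dev/null;python3 st.py
```

```text
t9.40 pos [0.5291 0.054  0.159 ] yaw -3.090 F [0.39 0.35 0.77] T [ 0.076 -0.142  0.006] op 0.0551 q6 -1.524 tau6 -0.618
t9.90 pos [0.5283 0.0539 0.1309] yaw -3.090 F [-0.03  0.26  0.17] T [ 0.061 -0.152  0.001] op 0.0554 q6 -1.524 tau6 0.006
```

```bash
python3 -m crank '{"linear":[[0,-0.04,0.1],[0,0,0],[0,0,0],[0,0,0],[0,0,0],[0,0,0],[0,0,0],[0,0,0]],"twist":[[0,0,0],[0,0,0],[0,0,0],[0,0,0],[0,0,0],[0,0,0],[0,0,0],[0,0,0]],"jaw":[0.95,0.95,0.95,0.95,0.95,0.95,0.95,0.95]}' 60 >/dev/null;python3 st.py
python3 -m crank '{"linear":[[0,0,0],[0,0,0]],"twist":[[0,0,0],[0,0,0]],"jaw":[0.95,0.95]}' >/dev/null;python3 st.py
```

```text
t10.90 pos [0.5292 0.0531 0.1292] yaw -3.090 F [-0.39  3.11  2.85] T [ 0.714  0.01  -0.156] op 0.0131 q6 -1.526 tau6 -0.153
t11.15 pos [0.5293 0.053  0.1291] yaw -3.090 F [-1.95  4.07  3.66] T [ 0.872 -0.023 -0.142] op 0.0134 q6 -1.526 tau6 -0.153
```

Gripped: the opening holds at 13.4 mm with contact forces. I'll turn in 0.24 rad steps.

```bash
python3 -m crank '{"linear":[[0,0,0.0016],[0,0,0.0016],[0,0,0.0016],[0,0,0.0016]],"twist":[[0,0,0.5],[0,0,0.5],[0,0,0.5],[0,0,0.5]],"jaw":[0.95,0.95,0.95,0.95]}' >/dev/null; python3 st.py
python3 -m crank '{"linear":[[0,0,0.0016],[0,0,0.0016]],"twist":[[0,0,0.5],[0,0,0.5]],"jaw":[0.95,0.95]}' >/dev/null; python3 st.py
```

```text
t11.65 pos [0.5293 0.0533 0.129 ] yaw 2.952 F [-1.24  5.76  3.22] T [1.265 0.044 0.377] op 0.0136 q6 -1.285 tau6 -0.416
t11.90 pos [0.5294 0.0535 0.1289] yaw 2.832 F [-0.63  7.    3.65] T [ 1.44  -0.021  0.419] op 0.0132 q6 -1.165 tau6 -0.415
```

Drag is about 0.4 N m and the grip holds. I'll trim y a little to relieve the side load and continue.

```bash
for i in 1; do :; done
python3 -m crank '{"linear":[[0,0.02,0.0016],[0,0,0.0016]],"twist":[[0,0,0.5],[0,0,0.5]],"jaw":[0.95,0.95]}' >/dev/null; python3 st.py
python3 -m crank '{"linear":[[0,0,0.0016],[0,0,0.0016]],"twist":[[0,0,0.5],[0,0,0.5]],"jaw":[0.95,0.95]}' >/dev/null; python3 st.py
```

```text
t12.15 pos [0.5295 0.0538 0.1288] yaw 2.712 F [-0.94  6.23  4.73] T [1.149 0.072 0.399] op 0.0131 q6 -1.044 tau6 -0.412
t12.40 pos [0.5295 0.054  0.1287] yaw 2.592 F [-1.38  7.59  2.85] T [1.27  0.018 0.392] op 0.0131 q6 -0.924 tau6 -0.418
```

```bash
python3 -c "
from cell import arm
import sys; sys.exit(abs(arm.state()['torque'][2])>0.46)" && python3 -m crank '{"linear":[[0,0,0.0016],[0,0,0.0016]],"twist":[[0,0,0.5],[0,0,0.5]],"jaw":[0.95,0.95]}' >/dev/null; python3 st.py
```

```text
t12.40 pos [0.5295 0.054  0.1287] yaw 2.592 F [-1.38  7.59  2.85] T [1.27  0.018 0.392] op 0.0131 q6 -0.924 tau6 -0.418False
```

```bash
echo 'raise SystemExit(int(max(abs(s["torque"][2]),abs(s["joint_torque"][5]))>0.48))'>>st.py
python3 -m crank '{"linear":[[0,0.03,0.0016],[0,0,0.0016]],"twist":[[0,0,0.5],[0,0,0.5]],"jaw":[0.95,0.95]}' >/dev/null; python3 st.py &&
python3 -m crank '{"linear":[[0,0,0.0016],[0,0,0.0016]],"twist":[[0,0,0.5],[0,0,0.5]],"jaw":[0.95,0.95]}' >/dev/null && python3 st.py &&
python3 -m crank '{"linear":[[0,0,0.0016],[0,0,0.0016]],"twist":[[0,0,0.5],[0,0,0.5]],"jaw":[0.95,0.95]}' >/dev/null && python3 st.py &&
python3 -m crank '{"linear":[[0,0,0.0016],[0,0,0.0016]],"twist":[[0,0,0.5],[0,0,0.5]],"jaw":[0.95,0.95]}' >/dev/null && python3 st.py &&
python3 -m crank '{"linear":[[0,0,0.0016],[0,0,0.0016]],"twist":[[0,0,0.5],[0,0,0.5]],"jaw":[0.95,0.95]}' >/dev/null && python3 st.py
```

```text
t12.65 pos [0.5297 0.0542 0.1286] yaw 2.473 F [-1.8   3.58  5.72] T [0.736 0.216 0.313] op 0.0133 q6 -0.802 tau6 -0.416
t12.90 pos [0.5298 0.0543 0.1285] yaw 2.353 F [-1.48  4.7   4.22] T [0.907 0.101 0.326] op 0.0135 q6 -0.683 tau6 -0.423
t13.15 pos [0.53   0.0545 0.1284] yaw 2.232 F [-0.26  4.69  4.81] T [0.987 0.008 0.366] op 0.0134 q6 -0.563 tau6 -0.423
t13.40 pos [0.5301 0.0546 0.1283] yaw 2.112 F [-0.3   5.05  3.5 ] T [ 1.055 -0.066  0.347] op 0.0135 q6 -0.443 tau6 -0.422
t13.65 pos [0.5303 0.0547 0.1283] yaw 1.992 F [0.17 6.16 2.39] T [ 1.18  -0.121  0.412] op 0.0133 q6 -0.322 tau6 -0.394
```

```bash

python3 -m crank '{"linear":[[0,0,0.0016],[0,0,0.0016]],"twist":[[0,0,0.5],[0,0,0.5]],"jaw":[0.95,0.95]}' >/dev/null; python3 st.py &&
python3 -m crank '{"linear":[[0,0,0.0016],[0,0,0.0016]],"twist":[[0,0,0.5],[0,0,0.5]],"jaw":[0.95,0.95]}' >/dev/null && python3 st.py &&
python3 -m crank '{"linear":[[0,0,0.0016],[0,0,0.0016]],"twist":[[0,0,0.5],[0,0,0.5]],"jaw":[0.95,0.95]}' >/dev/null && python3 st.py &&
python3 -m crank '{"linear":[[0,0,0.0016],[0,0,0.0016]],"twist":[[0,0,0.5],[0,0,0.5]],"jaw":[0.95,0.95]}' >/dev/null && python3 st.py &&
python3 -m crank '{"linear":[[0,0,0.0016],[0,0,0.0016]],"twist":[[0,0,0.5],[0,0,0.5]],"jaw":[0.95,0.95]}' >/dev/null && python3 st.py
```

```text
t13.90 pos [0.5304 0.0547 0.1282] yaw 1.873 F [0.64 6.74 2.41] T [ 1.255 -0.205  0.576] op 0.0134 q6 -0.203 tau6 -0.233
```

It has started to bite, with T≈0.58. One more small turn of 0.05 rad.

```bash

python3 -m crank '{"linear":[[0,0,0.001]],"twist":[[0,0,0.4]],"jaw":[0.95]}' >/dev/null; python3 st.py; python3 -m crank '{"linear":[[0,0,0]],"twist":[[0,0,0]],"jaw":[0.95]}' >/dev/null; python3 st.py
```

```text
t14.03 pos [0.5304 0.0548 0.1282] yaw 1.825 F [0.18 7.13 1.71] T [ 1.213 -0.27   0.654] op 0.0132 q6 -0.155 tau6 0.064
t14.15 pos [0.5304 0.0548 0.1281] yaw 1.826 F [0.69 6.51 2.88] T [ 1.203 -0.317  0.554] op 0.0136 q6 -0.156 tau6 0.860
```

Snug at about 0.65 N m while turning, so I stop there. Release and rise.

```bash

python3 -m crank '{"linear":[[0,0,0],[0,0,0],[0,0,0],[0,0,0],[0,0,-0.8],[0,0,-1],[0,0,-1],[0,0,-1]],"twist":[[0,0,0],[0,0,0],[0,0,0],[0,0,0],[0,0,0],[0,0,0],[0,0,0],[0,0,0]],"jaw":[0.45,0.45,0.45,0.45,0.45,0.45,0.45,0.45]}' >/dev/null; python3 st.py; python3 -c "
from h import *
rel([.437,-.186,.15],1.7)
t=dict(np.load('pics/top0.npz'));print(onz(t,320,229,.076),onz(t,365,263,.076))"
```

```text
t15.15 pos [0.5297 0.054  0.2429] yaw 1.826 F [ 0.16 -0.1  -0.2 ] T [-0.069 -0.094 -0.01 ] op 0.0507 q6 -0.156 tau6 -0.001
tcp [0.5297 0.054  0.2429] axes x [-0.252  0.968 -0.   ] z [-0. -0. -1.] clock 15.15 lin rows [-6.96 -5.    3.1 ]
twist rows [-0.    0.    1.05]
[ 0.42662941 -0.08809986  0.076     ] [ 0.32703377 -0.20207856  0.076     ]
```

```bash

python3 -m crank '{"linear":[[-0.87,-0.625,0],[-0.87,-0.625,0],[-0.87,-0.625,0],[-0.87,-0.625,0.3],[-0.87,-0.625,0.7],[-0.87,-0.625,0.7],[-0.87,-0.625,0.7],[-0.87,-0.625,0.7]],"twist":[[0,0,0],[0,0,0],[0,0,0],[0,0,0],[0,0,0],[0,0,0],[0,0,0],[0,0,0]],"jaw":[0.45,0.45,0.45,0.45,0.45,0.45,0.45,0.45]}' >/dev/null
python3 -m crank '{"linear":[[0,0,0],[0,0,0]],"twist":[[0,0,0],[0,0,0]],"jaw":[0.45,0.45]}' >/dev/null; python3 st.py
python3 -c "
from h import *
w=arm.snapshot('wrist');np.savez('pics/w3.npz',**w);cv2.imwrite('pics/w3.png',w['color'])
print(proj(w,[.437,-.186,.076]),proj(w,arm.state()['tcp_pos']+[0,0,.026]))"
```

```text
t16.40 pos [ 0.4377 -0.1855  0.1494] yaw 1.825 F [-0.03  0.37  0.51] T [-0.064 -0.079 -0.008] op 0.0505 q6 -0.659 tau6 -0.029
(np.float64(280.3399085061194), np.float64(207.18269322962544)) (np.float64(282.69495438228597), np.float64(259.4966507017307))
```

View pics/w3.png

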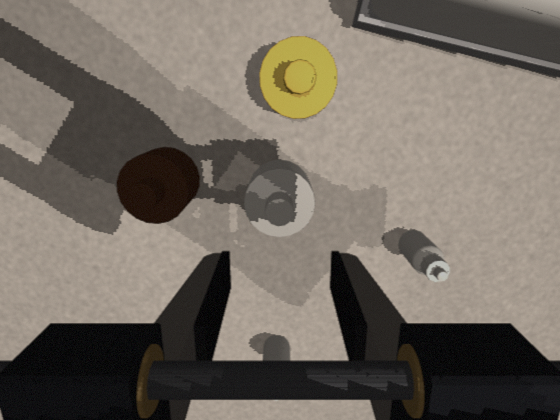

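The knob at (280,206) matches the projected estimate. Descend and grip.

```bash

python3 -m crank '{"linear":[[0,0,0.8],[0,0,0.8],[0,0,0.8],[0,0,0.7],[0,0,0.5],[0,0,0.3],[0,0,0],[0,0,0]],"twist":[[0,0,0],[0,0,0],[0,0,0],[0,0,0],[0,0,0],[0,0,0],[0,0,0],[0,0,0]],"jaw":[0.45,0.45,0.45,0.45,0.45,0.45,0.45,0.45]}' >/dev/null;python3 st.py
python3 -m crank '{"linear":[[0,0,0],[0,0,0],[0,0,0],[0,0,0],[0,0,0],[0,0,0]],"twist":[[0,0,0],[0,0,0],[0,0,0],[0,0,0],[0,0,0],[0,0,0]],"jaw":[0.9,0.9,0.9,0.9,0.9,0.9]}' 25 >/dev/null; python3 st.py
```

```text
t17.45 pos [ 0.4378 -0.1859  0.0325] yaw 1.826 F [ 0.04  0.8  -0.47] T [-0.039 -0.121 -0.007] op 0.0505 q6 -0.660 tau6 0.002
t18.20 pos [ 0.4373 -0.1858  0.032 ] yaw 1.826 F [-0.57  0.88  3.61] T [-0.115  0.08  -0.038] op 0.0223 q6 -0.660 tau6 -0.008
```

```bash

python3 -m crank '{"linear":[[0,0,-0.5],[0,0,-1],[0,0,-1],[0,0,-1],[0,0,-1],[0,0,-1],[0,0,-1],[0,0,-1]],"twist":[[0,0,0],[0,0,0],[0,0,0],[0,0,0],[0,0,0],[0,0,0],[0,0,0],[0,0,0]],"jaw":[0.9,0.9,0.9,0.9,0.9,0.9,0.9,0.9]}' >/dev/null;python3 st.py; python3 -c "
from h import *
rel([.530,.0545,.26])"
```

```text
t19.20 pos [ 0.437  -0.1855  0.2588] yaw 1.826 F [ 0.02 -0.4  -0.28] T [-0.131 -0.161  0.025] op 0.0224 q6 -0.660 tau6 -0.001
tcp [ 0.437  -0.1855  0.2588] axes x [-0.252  0.968 -0.   ] z [ 0.001 -0.    -1.   ] clock 19.2 lin rows [ 6.96  5.02 -0.04]
```

```bash

python3 -m crank '{"linear":[[0.87,0.63,0],[0.87,0.63,0],[0.87,0.63,0],[0.87,0.63,0],[0.87,0.63,0],[0.87,0.63,0],[0.87,0.63,0],[0.87,0.63,0]],"twist":[[0,0,0],[0,0,0],[0,0,0],[0,0,0],[0,0,0],[0,0,0],[0,0,0],[0,0,0]],"jaw":[0.9,0.9,0.9,0.9,0.9,0.9,0.9,0.9]}' >/dev/null
python3 -m crank '{"linear":[[0,0,0.4],[0,0,0]],"twist":[[0,0,0],[0,0,0]],"jaw":[0.9,0.9]}' >/dev/null;python3 st.py
python3 -c "
from h import *
rel([.530,.0545,.172])
s=arm.snapshot('scene');t=arm.snapshot('top');w=arm.snapshot('wrist')
for n,v in(('s',s),('w',w),('t',t)):np.savez(f'pics/{n}4.npz',**v)
p=arm.state()['tcp_pos']
for dz in(-.032,.018):print('cap pred',np.round(proj(s,p+[0,0,dz]),1))
print('neck pred',np.round(proj(s,[.5293,.0526,.14]),1))
a=cv2.resize(s['color'][130:240,260:370],(440,440),interpolation=cv2.INTER_CUBIC)
b=cv2.resize(w['color'][140:360,190:370],(360,440),interpolation=cv2.INTER_CUBIC)
cv2.imwrite('pics/p4.png',cv2.convertScaleAbs(np.hstack([a,b]),alpha=1.3))"
```

```text
t20.45 pos [0.5297 0.054  0.2441] yaw 1.826 F [ 0.04 -0.35 -1.04] T [ 0.041 -0.095 -0.016] op 0.0224 q6 -0.156 tau6 0.025
tcp [0.5297 0.054  0.2441] axes x [-0.253  0.968  0.   ] z [-0.002 -0.001 -1.   ] clock 20.45 lin rows [0.01 0.02 2.4 ]
cap pred [311.9 172.1]
cap pred [313.1 152. ]
neck pred [309.6 199.5]
```

View pics/p4.png

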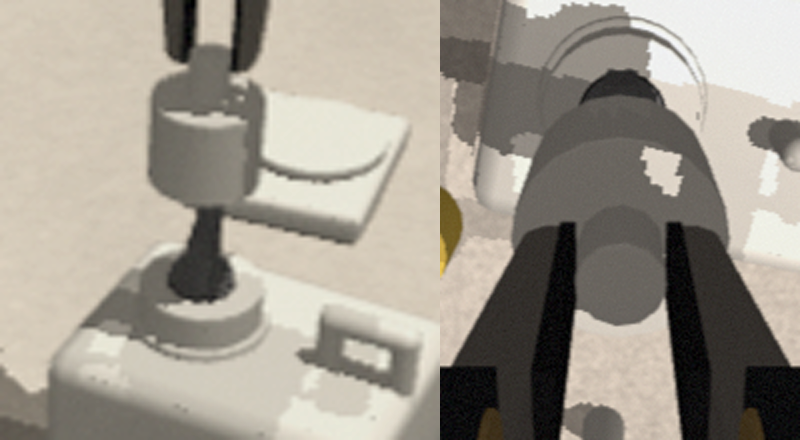

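The cap hangs level and centred on the neck in both views: cap axis at x≈206 and neck axis at x≈204 in the scene crop. I'll lower in stages and check force.

```bash
sed -i '$d' st.py
python3 -m crank '{"linear":[[0,0.02,0.4],[0,0,0.4],[0,0,0.3],[0,0,0.3],[0,0,0]],"twist":[[0,0,0],[0,0,0],[0,0,0],[0,0,0],[0,0,0]],"jaw":[0.9,0.9,0.9,0.9,0.9]}' >/dev/null;python3 st.py
python3 -m crank '{"linear":[[0,0,0.25],[0,0,0.25],[0,0,0.2],[0,0,0]],"twist":[[0,0,0],[0,0,0],[0,0,0],[0,0,0]],"jaw":[0.9,0.9,0.9,0.9]}' >/dev/null;python3 st.py
```

```text
t21.23 pos [0.531  0.0546 0.202 ] yaw 1.826 F [-0.37 -0.83 -0.67] T [ 0.004 -0.123 -0.04 ] op 0.0224 q6 -0.155 tau6 -0.000
t21.73 pos [0.5311 0.0546 0.1813] yaw 1.826 F [ 0.    0.15 -0.45] T [-0.033 -0.094 -0.014] op 0.0225 q6 -0.155 tau6 0.000
```

Nothing touching yet; the rim should be at about 0.149. Next come small steps down to contact.

```bash

python3 -m crank '{"linear":[[0,0,0.12],[0,0,0.1],[0,0,0]],"twist":[[0,0,0],[0,0,0],[0,0,0]],"jaw":[0.9,0.9,0.9]}' >/dev/null;python3 st.py
python3 -m crank '{"linear":[[0,0,0.06],[0,0,0]],"twist":[[0,0,0],[0,0,0]],"jaw":[0.9,0.9]}' >/dev/null;python3 st.py
```

```text
t22.10 pos [0.5314 0.0546 0.1751] yaw 1.826 F [ 0.24  1.09 -0.11] T [-0.037 -0.106 -0.024] op 0.0224 q6 -0.155 tau6 0.000
t22.35 pos [0.5315 0.0546 0.1734] yaw 1.826 F [-1.46  0.61 -0.45] T [-0.002 -0.055  0.021] op 0.0225 q6 -0.155 tau6 0.000
```

```bash

python3 -m crank '{"linear":[[0,0,0.05],[0,0,0]],"twist":[[0,0,0],[0,0,0]],"jaw":[0.9,0.9]}' >/dev/null;python3 st.py
python3 -m crank '{"linear":[[0,0,0.04],[0,0,0]],"twist":[[0,0,0],[0,0,0]],"jaw":[0.9,0.9]}' >/dev/null;python3 st.py
```

```text
t22.60 pos [0.5316 0.0546 0.1721] yaw 1.826 F [-0.14  0.43  0.12] T [-0.016 -0.032  0.004] op 0.0227 q6 -0.155 tau6 -0.001
t22.85 pos [0.5317 0.0546 0.1719] yaw 1.826 F [-4.01  0.16  9.95] T [-0.155  0.606 -0.019] op 0.0227 q6 -0.155 tau6 -0.017
```

Contact comes at TCP 0.172, exactly where the rim meets the neck. Release, rise and look.

```bash

python3 -m crank '{"linear":[[0,0,0],[0,0,0],[0,0,0],[0,0,0],[0,0,0],[0,0,-0.5],[0,0,-1],[0,0,-1]],"twist":[[0,0,0],[0,0,0],[0,0,0],[0,0,0],[0,0,0],[0,0,0],[0,0,0],[0,0,0]],"jaw":[0.45,0.45,0.45,0.45,0.45,0.45,0.45,0.45]}' >/dev/null
python3 -m crank '{"linear":[[0,0,-1],[0,0,-1],[0,0,0],[0,0,0]],"twist":[[0,0,0],[0,0,0],[0,0,0],[0,0,0]],"jaw":[0.45,0.45,0.45,0.45]}' >/dev/null;python3 st.py
python3 -c "
from h import *
s=arm.snapshot('scene');t=arm.snapshot('top')
print('top/bot pred',np.round(proj(s,[.530,.0545,.216]),1),np.round(proj(s,[.530,.0545,.14]),1))
a=cv2.resize(s['color'][130:240,260:370],(440,440),interpolation=cv2.INTER_CUBIC)
cv2.imwrite('pics/p5.png',np.hstack([cv2.convertScaleAbs(a,alpha=1.3),cv2.resize(s['color'],(347,260))[:,:347] if 0 else cv2.copyMakeBorder(cv2.resize(s['color'],(347,260)),0,180,0,0,cv2.BORDER_CONSTANT)]))
for f,v in (('scene0',s),('top0',t)):
    o=np.load(f'pics/{f}.npz')['color']
    for b in [(.626,.334,.04),(.583,-.206,.04),(.481,-.358,.04),(.4385,.392,.03)]:
        u,q=map(int,proj(v,b));sl=np.s_[max(q-8,0):q+8,max(u-5,0):u+5]
        print(f,b,(u,q),np.abs(o[sl].astype(int)-v['color'][sl]).mean().round(1))"
```

```text
t24.35 pos [0.5312 0.0546 0.3054] yaw 1.826 F [-0.1  0.1 -0.4] T [-0.011 -0.114 -0.012] op 0.0502 q6 -0.155 tau6 0.001
top/bot pred [311.9 170.7] [310.3 199.2]
scene0 (0.626, 0.334, 0.04) (386, 189) 1.1
scene0 (0.583, -0.206, 0.04) (270, 314) 1.2
scene0 (0.481, -0.358, 0.04) (179, 347) 1.0
scene0 (0.4385, 0.392, 0.03) (333, 164) 1.0
top0 (0.626, 0.334, 0.04) (169, 171) 1.5
top0 (0.583, -0.206, 0.04) (354, 175) 1.3
top0 (0.481, -0.358, 0.04) (410, 206) 1.3
top0 (0.4385, 0.392, 0.03) (150, 237) 0.9
```

View pics/p5.png

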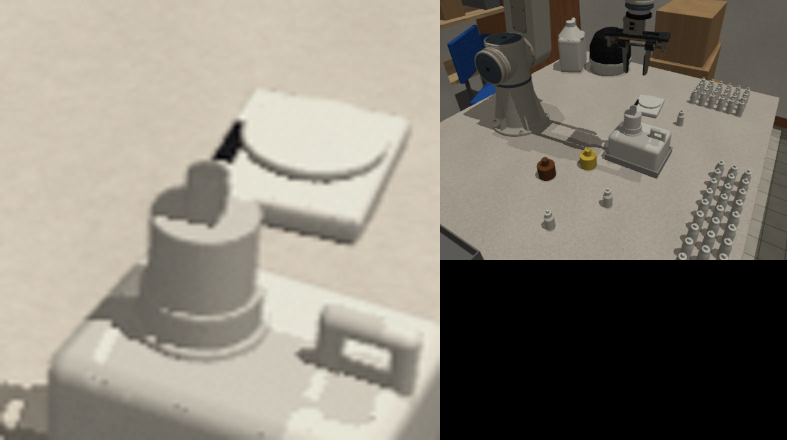

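The cap sits level and fully down on the neck, from (150,310) to (262,290) in the crop. The bottles and the scale are unchanged in both views, and the gripper is clear.

```bash
python3 -c "
from cell import arm
print(arm.hand_in())"
```

```text
the job is handed in; nothing more can be done
None
```

The canister is closed and handed in at about 24.4 s, but no verdict was reported.

- **Plug:** I turned it clockwise about 1.37 rad in one grip. Drag ran at about 0.31–0.42 N m until the taper bit. I stopped at a reading of 0.65 N m while turning, or 0.55 N m standing still, which is inside the best range.
- **Cap:** I lowered it onto the neck until it touched at the expected height, with about 10 N, then let go and backed off. The last picture shows it level and fully down.
- **Surroundings:** image differences showed the three bottles and the scale unchanged. I did not touch the brown and yellow look-alikes.

**Checks that disagreed:**
- **Finger tips:** on the first try the fingers shut above the plug's bar without holding it. Triangulation put the real tips about 26 mm short of the reported TCP. I corrected for that by eye, and the later grips and the cap's contact height agreed with it.
- **Side load:** about 5–7 N of sideways force remained while turning, from roughly 2 mm of offset.
- **Joint torque:** the last joint's torque stopped tracking the wrist reading near the end, so I relied on the wrist sensor.

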